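# Lock the filter holder into the upturned group head

### The arm

A 6-joint arm with a two-finger parallel gripper is mounted at the origin on a cart in front of the work surface, level with it; the furniture and walls round the work are solid. World frame = base frame: x ahead of the robot, y to its left, z up, the work surface at z = 0. Lengths are in mm, angles in rad, forces in N, time in s.
With the tool pointing down it reaches from about 350 to 875 mm from the base axis. Payload 4.2 kg.
Tool frame: the origin (TCP) lies midway between the tips of the shut fingers; the grasp point (between the pads) lies 19 mm behind it; z points along the fingers, y is the line along which they close (so a half turn about z gives the same grasp; the last joint's range is limited). The gripper opens to 85 mm and grips with 20 to 120 N. Pads are 22 mm wide; open, the fingers measure 114 mm over their backs; the gripper's body (76 mm by 85 mm) begins 54 mm behind the grasp point. The pads swing forward as they close: fully open they stand 13 mm farther back than shut.
Start: joints at [0.259, 0.385, 0.008, 0, -1.194, -0.259], TCP at [624.979, 0.025, 231.312] pointing down, gripper open.
Joint ranges: [-3.14, 3.14], [-1.21, 2.06], [-1.07, 1.41], [-3.16, 2.05], [-2.99, -0.16], [-3.1, 3.1]. Speed limits (rad/s): [2.79, 2.79, 3.14, 3.14, 3.14, 3.14].

### API

Orientations are given as a unit quaternion [x, y, z, w].
In Python, from bench import arm gives the robot as it stands.
- The arm moves only by the tool send_rows, never from a script. Its argument "targets" is a list of rows, each an object of numbers: "gripper": the gripper command: -1 is fully open, 1 is shut, values between are in proportion; "x", "y", "z": the shift along the tool's x, y, z in cm; "ax", "ay", "az": the turn, a rotation vector about the tool's x, y, z in degrees. A call has 1 to 5 rows; each row shifts and turns the commanded pose from where the row before left it, along the tool's axes as they then stand; what a row does not reach is not made up. A row lasts 1/12 s, in which the tool goes at most 41.7 mm and 7.16 degrees, less where a joint would pass 70% of its speed; a pose out of reach is approached as far as the arm can. A call is refused whole if a number of a shift passes 4.17 or a number of a turn 7.16, either way. A call with a gripper value outside its range is refused whole. The fingers move at their own pace and stop on an object; the grip force is fixed at half the most. Time passes only in rows, so rows that do not move let the fingers close. It gives the time, the measured TCP pose, the force, the opening and the grip force at its end, in the units of the state.
- arm.read_state(): the state, without advancing time (a new reading comes with each control period).
- arm.get_image(name): name is "scene" or "side" or "wrist"; returns (picture, depth): 420x560x3 uint8, red, green, blue; 420x560 float32, mm along the optical axis (not along the pixel's ray), 0 where there is no reading.
- arm.camera_model(name): a dict with "fx", "fy", "cx", "cy" (pixels), "cam_to_world" (4x4, takes a point from camera to world coordinates). Camera axes: x right, y down, z forward; pixel columns grow to the right and rows downward; lengths in mm; the calibration is good to about 2 mm. The wrist camera is an equidistant fisheye: a pixel r from the principal point sees the ray r / f radians off the axis. A picture is of the moment at which its call begins: read the wrist's pose just before it. camera_model takes no time and is no camera call; for the wrist camera it gives the pose at the moment of the call.
- arm.job_done(): hands the job in; it is judged then, once.
Trained networks look in the newest picture that a camera, given by its name, has taken for a name from the list of things; names that differ only in an ending like _2 or _b are one class to them, and where a whole thing is asked for, a point or a joint stands for the part that bears it (a point fixed in the world has none). Each returns a list of dicts, best first, with "score" (0 to 1); they miss things now and then, are a little off and sometimes report something else, mostly with a low value. They report only what shows in the picture. A call takes as long as a camera call. They do not tell look-alikes from the thing itself.
- arm.boxes_of(camera, thing): "rect" ([left, top, width, height] in pixels, round what is visible of it).
The state is a dict: "clock": time; "joints": joint angles; "joint_vel": joint speeds; "joint_efforts": joint torques, N m; "position": TCP position; "ee_rot": TCP orientation; "contact_force": force on the tool from outside, world axes, zero at the start; "wrist_torque": the same for the moment, N m; "gripper_width": finger opening in mm; "grasp_force": force on a finger pad.
Only numpy, scipy, OpenCV 4.12 (cv2) and the standard library are available. Lean on these libraries where they do the work, as an engineer would, in place of code of your own. Each camera call takes 0.05 s, during which the arm holds its last target. There are 200 camera calls.

### The job

The espresso machine's group head stands upside down on its bench plate for reassembly. Pick up the filter holder by its black handle, lower it rim down into the group head with its two lugs in the gaps between the catches, and turn it clockwise (seen from above) up to the stops, so that the lugs lie under the catches and the handle points straight out over the index rib; then let go. Leave the tamper standing where it is.

Things in the scene. Friction and masses are not known exactly. Their poses are not given: they have to be found in the camera images.
- holder_grip (a point): Grip point of the loose filter holder (0.57 kg, balances about here; steel bowl with double spout on top, 72 mm high; 155 mm black handle; lies rim down): centre of the flat-sided rubber sleeve on the handle, 27 mm wide, 40 mm long, 22 mm high, 28 mm above the rim plane. Axes of the holder: y along the handle to the bowl, x across it, z up.
- holder_rim (a point): Centre of the bowl's lower rim plane; 90 mm along the holder's +y from holder_grip and 28 mm below it, same axes. The bowl is 70 mm across. Two steel lugs, 14 mm wide, stick out 15 mm from it at the holder's +x and -x, 6 to 14 mm above the rim.
- group_seat (a point): Centre of the upper face of the black gasket, 36 mm above the work surface, in the fixed upturned group head: a steel cup, 114 mm inside, 126 mm outside, bevelled wall ending 14 mm above the gasket (a collar round the gasket, 85 mm inside, ends 4.5 mm above it). The bowl's rim rests here, with 7 mm play all round. z up; -x points to the front (dark index rib on the base plate). Locked, the handle points from the bowl to -x.
- group_catch (a point): Middle of one of the head's two catches, which reach in from the wall to 42 mm from the axis, 16 to 21 mm (bevelled backs 33 mm) above the gasket. Axes as group_seat. Degrees from its +x, counter-clockwise from above: catches 74-110 and 254-290, a stop at the lower end of each. A handle at 228 (212 to 244) lets the lugs down between them; turned clockwise to 180 it is locked.
- tamper_mid (a point): Middle (45 mm up) of a standing coffee tamper, 58 mm across and 90 mm high, with a black knob: a bystander, to be left standing where it is. z is its upright axis.
Things that resemble listed ones, but are neither listed nor needed, are in the scene too. What is shaped like the part that bears tamper_mid but red or turquoise is not meant.

How it is judged:
By the outcome, as a careful person would: the job done as asked, in the order asked, and still so for the second after the job is handed in, with the robot touching nothing.
It also fails if it takes over 42 s, if anything falls off the work surface, if the arm or the gripper's body presses on something with over 40 N, if the wrist force passes 120 N, or if a joint passes its speed limit or range.

## Working session

There is one attempt and no reset: what is moved stays moved. The work goes in short steps, Python scripts to look and compute and a tool call to move; the robot and the scene stay as the last step left them, time stands still between calls to the robot, and variables do not carry over. Pictures are saved under pics/ and viewed, at most 10 in all, crops included, and the job is handed in when it is done.

Besides the shell and the picture viewer there is one more tool, called after "Request:" as name([rows], argument=value, ...), one row to a line, values as JSON. send_rows: Moves the arm, as the interface text tells. Its arguments: {"type":"object","properties":{"targets":{"type":"array"}},"required":["targets"]}

```bash
mkdir -p pics
cat > h.py <<'E'
import numpy as np, cv2
from bench import arm
from scipy.spatial.transform import Rotation as R
def cloud(n):
    im,d=arm.get_image(n); m=arm.camera_model(n)
    v,u=np.mgrid[0:420,0:560].astype(float)
    a=(u-m['cx'])/m['fx'];b=(v-m['cy'])/m['fy']
    if n=='wrist':
        r=np.hypot(a,b)+1e-9; s=np.tan(np.minimum(r,1.5))/r; a=a*s;b=b*s
    T=np.array(m['cam_to_world'])
    P=np.stack([a*d,b*d,d],-1)@T[:3,:3].T+T[:3,3]
    P[d<=0]=np.nan
    return im,d,P
def save(im,f): cv2.imwrite('pics/'+f,im[...,::-1])
E
python3 - <<'E'
from h import *
s=arm.read_state();print(s)
ims=[]
for n in ['scene','side','wrist']:
    im,d,P=cloud(n); np.savez(n,im=im,P=P)
    save(im,n+'.png')
    for t in ['holder_grip','group_seat','group_catch','tamper_mid']:
        print(n,t,[(r['rect'],round(r['score'],2)) for r in arm.boxes_of(n,t)][:4])
E
```

```text
{'clock': 0.0, 'joints': array([ 2.58602643e-01,  3.85555804e-01,  6.60472947e-03, -4.99496548e-04,
       -1.19400036e+00, -2.58616227e-01]), 'joint_vel': array([ 0.00102746,  0.00076859, -0.00143082, -0.00086807,  0.00014936,
        0.00029511]), 'joint_efforts': array([-9.55001960e-04, -3.92286408e+01,  1.88399577e+01,  4.18616563e+00,
       -4.72148502e-03,  8.27910434e-07]), 'position': array([6.24405798e+02, 1.81293037e-02, 2.30213712e+02]), 'ee_rot': array([-0.70703639,  0.70717631,  0.00074241, -0.00081476]), 'contact_force': array([-0.40917758, -0.84879095, -0.87152789]), 'wrist_torque': array([ 0.00283804,  0.07325244, -0.05169962]), 'grasp_force': 0.0, 'gripper_width': 85.47946123835122}
scene holder_grip [([346.5, 225.8, 49.8, 72.9], 0.58)]
scene group_seat [([247.8, 179.9, 76.4, 45.0], 0.57)]
scene group_catch [([248.6, 180.3, 76.9, 43.4], 0.85)]
scene tamper_mid [([159.6, 188.1, 20.2, 36.4], 0.83), ([194.7, 175.1, 18.5, 40.6], 0.82), ([153.3, 201.8, 22.7, 38.8], 0.57)]
side holder_grip [([296.8, 239.7, 56.2, 80.7], 0.71)]
side group_seat [([278.9, 166.9, 70.2, 42.2], 0.93)]
side group_catch [([281.0, 166.2, 67.4, 45.4], 0.9)]
side tamper_mid [([199.8, 150.8, 16.6, 35.0], 0.92), ([186.3, 165.2, 15.4, 30.9], 0.84), ([239.8, 145.5, 12.4, 31.7], 0.65)]
wrist holder_grip []
wrist group_seat [([202.8, 247.0, 135.8, 113.1], 0.61)]
wrist group_catch [([202.0, 248.6, 139.6, 115.0], 0.78)]
wrist tamper_mid [([418.5, 366.5, 34.2, 50.5], 0.68)]
```

View pics/scene.png

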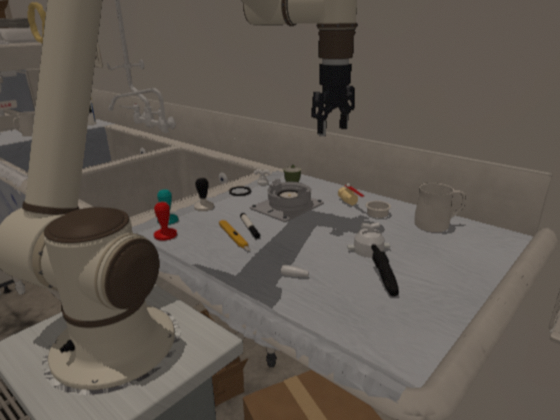

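View pics/wrist.png

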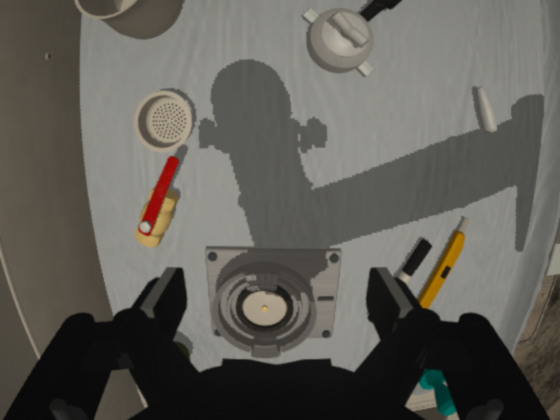

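The wrist picture shows the group head at about (264,308) with its rib at (325,297), and the holder bowl at (340,40) with the handle going up and right. The black-knob tamper is at (203,193) in the scene view.

Run:
```python
from h import *
W=np.load('wrist.npz')['P'];S=np.load('scene.npz')['P'];D=np.load('side.npz')['P'];imS=np.load('scene.npz')['im'];imD=np.load('side.npz')['im']
for u,v in [(264,308),(325,297),(340,40),(311,15),(366,70),(212,252),(336,252),(330,335),(216,340),(367,12)]: print('w',u,v,W[v,u].round(0))
# circles: group cup top
def near(P,c,r,z0,z1):
    q=P.reshape(-1,3);q=q[np.isfinite(q).all(1)];return q[(np.hypot(*(q[:,:2]-c).T)<r)&(q[:,2]>z0)&(q[:,2]<z1)]
for n,P in (('w',W),('s',S),('d',D)):
    c=W[308,264,:2]
    q=near(P,c,100,42,60); print(n,'group',len(q),q.min(0).round(),q.max(0).round())
    c=W[40,340,:2]
    q=near(P,c,250,16,90); q=q[q[:,1]<-80]
    print(n,'holder',len(q),q.min(0).round(),q.max(0).round())
for n,P,im,b in (('s',S,imS,(346,226,50,73)),('d',D,imD,(297,240,56,81))):
    x,y,w,h=b;p=P[y:y+h,x:x+w].reshape(-1,3);c=im[y:y+h,x:x+w].reshape(-1,3).max(1)
    m=(c<60)&(p[:,2]>12);q=p[m];mu=q.mean(0);e=np.linalg.svd(q[:,:2]-mu[:2],full_matrices=False)[2][0]
    t=(q[:,:2]-mu[:2])@e;print(n,'handle',len(q),mu.round(),e,t.min(),t.max(),mu[:2]+e*t.min(),mu[:2]+e*t.max())
    m=(c>60)&(p[:,2]>12);q=p[m];print('bowl',len(q),q.mean(0).round(),q.min(0).round(),q.max(0).round())
for n,P,b in (('s',S,(195,175,18,40)),('d',D,(200,151,16,35)),('d',D,(186,165,15,31)),('d',D,(240,145,12,31))):
    x,y,w,h=b;p=P[y:y+h,x:x+w].reshape(-1,3);p=p[p[:,2]>15];print('tamper',n,b,np.median(p,0).round())
```

```text
w 264 308 [641. 156.  35.]
w 325 297 [561. 156.  10.]
w 340 40 [ 562. -152.   50.]
w 311 15 [ 587. -189.   15.]
w 366 70 [ 526. -128.   15.]
w 212 252 [705.  90.  11.]
w 336 252 [551.  91.   9.]
w 330 335 [549. 223.   8.]
w 216 340 [715. 240.   0.]
w 367 12 [ 530. -190.   39.]
w group 2388 [577.  94.  42.] [704. 218.  60.]
w holder 6228 [ 346. -213.   16.] [809. -80.  90.]
s group 303 [572.  89.  42.] [701. 218.  60.]
s holder 2338 [ 341. -303.   16.] [808. -80.  90.]
d group 378 [576.  90.  42.] [703. 218.  60.]
d holder 2756 [ 343. -304.   16.] [809. -80.  90.]
s handle 577 [ 463. -253.   28.] [-0.69920556 -0.71492068] -97.91389633093718 62.742409251470626 [ 530.9736253  -182.89936424] [ 418.64184286 -297.75587984]
bowl 648 [ 538. -171.   36.] [ 457. -282.   12.] [ 592. -124.   67.]
d handle 589 [ 468. -258.   32.] [-0.69102696 -0.72282898] -88.30502555709313 61.91537923218568 [ 528.80640493 -194.07959403] [ 425.00005454 -302.66325593]
bowl 870 [ 541. -184.   38.] [ 424. -303.   12.] [ 594. -126.   74.]
tamper s (195, 175, 18, 40) [461. 327.  63.]
tamper d (200, 151, 16, 35) [346. 330.  62.]
tamper d (186, 165, 15, 31) [291. 259.  59.]
tamper d (240, 145, 12, 31) [468. 325.  61.]
```

View pics/side.png

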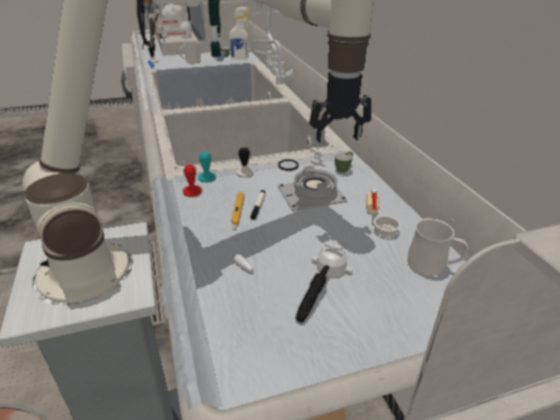

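The side picture agrees: the holder's bowl is near (332,262) with its handle toward (305,310), and the group head is near (316,185). The black tamper at (244,158) is out of the way. Next I move over the grip with the camera facing the bowl.

Request:
send_rows([
  {"gripper": -1, "x": 3.2, "y": 1.9, "z": 0.8},
  {"gripper": -1, "x": 3.2, "y": 1.9, "z": 0.8},
  {"gripper": -1, "x": 3.2, "y": 1.9, "z": 0.8},
  {"gripper": -1, "x": 3.2, "y": 1.9, "z": 0.8},
  {"gripper": -1, "x": 3.2, "y": 1.9, "z": 0.8},
])

```text
$.targets[0]: bad value
```

Request:
send_rows([
  {"gripper": -1, "x": 3.2, "y": 1.9, "z": 0.8},
  {"gripper": -1, "x": 3.2, "y": 1.9, "z": 0.8},
  {"gripper": -1, "az": -7},
  {"gripper": -1, "az": -7},
  {"gripper": -1, "az": -7},
])

```text
$.targets[0]: bad value
```

Request:
send_rows([
  {"gripper": -1, "az": -7},
  {"gripper": -1, "az": -7},
  {"gripper": -1, "az": -7},
  {"gripper": -1, "az": -7},
  {"gripper": -1, "az": -7},
])

```text
$.targets[0]: bad value
```

Request:
send_rows([
  {"gripper": -1, "az": -7},
  {"gripper": -1, "az": -7},
  {"gripper": -1, "az": -7},
  {"gripper": -1, "az": -7},
  {"gripper": -1, "az": -7},
])

```text
$.targets[0]: bad value
```

Request:
send_rows([
  {"gripper": -1, "az": -7},
  {"gripper": -1, "az": -7},
  {"gripper": -1, "az": -7},
  {"gripper": -1, "az": -7},
  {"gripper": -1, "az": -5},
])

```text
$.targets[0]: bad value
```

Request:
send_rows([
  {"gripper": -1, "x": 3.2, "y": 1.9, "z": 0.8, "ax": 0, "ay": 0, "az": 0},
  {"gripper": -1, "x": 3.2, "y": 1.9, "z": 0.8, "ax": 0, "ay": 0, "az": 0},
  {"gripper": -1, "x": 3.2, "y": 1.9, "z": 0.8, "ax": 0, "ay": 0, "az": 0},
  {"gripper": -1, "x": 3.2, "y": 1.9, "z": 0.8, "ax": 0, "ay": 0, "az": 0},
  {"gripper": -1, "x": 3.2, "y": 1.9, "z": 0.8, "ax": 0, "ay": 0, "az": 0},
])

```text
clock: 1.17
position: [528.9, -161.1, 191.2]
ee_rot: [0.707, -0.707, 0.0, -0.0]
contact_force: [0.3, -0.8, 0.0]
gripper_width: 85.5
grasp_force: 0.0
```

Request:
send_rows([
  {"gripper": -1, "x": 3.2, "y": 1.9, "z": 0.8, "ax": 0, "ay": 0, "az": 0},
  {"gripper": -1, "x": 3.2, "y": 1.9, "z": 0.8, "ax": 0, "ay": 0, "az": 0},
  {"gripper": -1, "x": 0, "y": 0, "z": 0, "ax": 0, "ay": 0, "az": -7},
  {"gripper": -1, "x": 0, "y": 0, "z": 0, "ax": 0, "ay": 0, "az": -7},
  {"gripper": -1, "x": 0, "y": 0, "z": 0, "ax": 0, "ay": 0, "az": -7},
])

```text
clock: 1.58
position: [491.4, -224.9, 175.4]
ee_rot: [0.825, -0.565, 0.0, 0.0]
contact_force: [0.7, -0.3, 0.2]
gripper_width: 85.5
grasp_force: 0.0
```

Request:
send_rows([
  {"gripper": -1, "x": 0, "y": 0, "z": 0, "ax": 0, "ay": 0, "az": -7},
  {"gripper": -1, "x": 0, "y": 0, "z": 0, "ax": 0, "ay": 0, "az": -7},
  {"gripper": -1, "x": 0, "y": 0, "z": 0, "ax": 0, "ay": 0, "az": -7},
  {"gripper": -1, "x": 0, "y": 0, "z": 0, "ax": 0, "ay": 0, "az": -7},
  {"gripper": -1, "x": 0, "y": 0, "z": 0, "ax": 0, "ay": 0, "az": -7},
])

```text
clock: 2.0
position: [492.0, -224.0, 175.4]
ee_rot: [0.957, -0.289, 0.0, -0.0]
contact_force: [-0.8, -0.2, 0.0]
gripper_width: 85.4
grasp_force: 0.0
```

Request:
send_rows([
  {"gripper": -1, "x": 0, "y": 0, "z": 0, "ax": 0, "ay": 0, "az": -7},
  {"gripper": -1, "x": 0, "y": 0, "z": 0, "ax": 0, "ay": 0, "az": -7},
  {"gripper": -1, "x": 0, "y": 0, "z": 0, "ax": 0, "ay": 0, "az": -7},
  {"gripper": -1, "x": 0, "y": 0, "z": 0, "ax": 0, "ay": 0, "az": -7},
  {"gripper": -1, "x": 0, "y": 0, "z": 0, "ax": 0, "ay": 0, "az": -7},
])

```text
clock: 2.42
position: [492.0, -224.0, 175.4]
ee_rot: [1.0, 0.012, 0.0, 0.0]
contact_force: [0.8, 0.1, 0.0]
gripper_width: 85.0
grasp_force: 0.0
```

Request:
send_rows([
  {"gripper": -1, "x": 0, "y": 0, "z": 0, "ax": 0, "ay": 0, "az": -7},
  {"gripper": -1, "x": 0, "y": 0, "z": 0, "ax": 0, "ay": 0, "az": -7},
  {"gripper": -1, "x": 0, "y": 0, "z": 0, "ax": 0, "ay": 0, "az": -7},
  {"gripper": -1, "x": 0, "y": 0, "z": 0, "ax": 0, "ay": 0, "az": -7},
  {"gripper": -1, "x": 0, "y": 0, "z": 0, "ax": 0, "ay": 0, "az": -7},
])

```text
clock: 2.83
position: [492.0, -224.0, 175.5]
ee_rot: [0.95, 0.312, 0.0, 0.0]
contact_force: [-0.8, 0.4, -0.4]
gripper_width: 85.7
grasp_force: 0.0
```

Request:
send_rows([
  {"gripper": -1, "x": 0, "y": 0, "z": 0, "ax": 0, "ay": 0, "az": -7},
  {"gripper": -1, "x": 0, "y": 0, "z": 0, "ax": 0, "ay": 0, "az": -3},
])

```text
clock: 3.0
position: [492.0, -224.0, 175.5]
ee_rot: [0.92, 0.393, 0.0, 0.0]
contact_force: [-0.2, 0.5, 0.1]
gripper_width: 85.2
grasp_force: 0.0
```

Run:
```python
from h import *
s=arm.read_state();print(s['clock'],s['position'],s['joints'])
print(R.from_quat(s['ee_rot']).as_matrix().round(3))
im,d,P=cloud('wrist');np.savez('w2',im=im,P=P);save(im,'w2.png')
print(arm.boxes_of('wrist','holder_grip'),arm.boxes_of('wrist','holder_rim'))
```

```text
3.0 [ 492.04110724 -224.00405991  175.45619896] [-1.27108094e-01  2.90728820e-01 -2.82183817e-01  9.11793939e-05
 -9.97609566e-01  2.50568399e+00]
[[ 0.691  0.723  0.   ]
 [ 0.723 -0.691 -0.   ]
 [ 0.     0.    -1.   ]]
[{'rect': [221.7, 61.6, 112.0, 228.6], 'score': 0.81}] [{'rect': [223.9, 57.7, 111.5, 225.4], 'score': 0.62}]
```

View pics/w2.png

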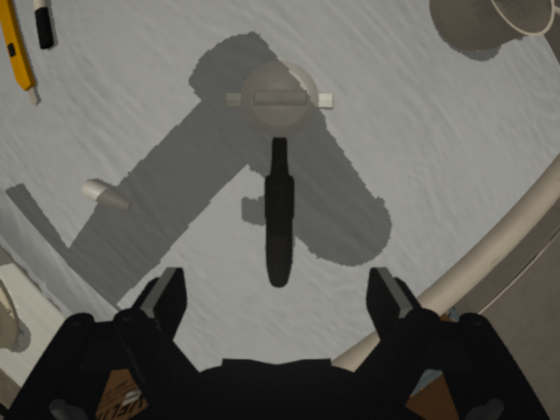

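The wrist picture shows the holder aligned with the tool: bowl at (280,97), lugs at (234,100) and (326,100), handle end at (280,285).

Run:
```python
from h import *
f=np.load('w2.npz');P=f['P'];im=f['im']
A=np.array([[.691,.723,0],[.723,-.691,0],[0,0,-1]]);t=np.array([492,-224,175.5])
L=(P-t)@A   # tool coords
L[...,2]=P[...,2]
g=im.max(2)
# handle per rows
for v in range(145,290,10):
    u=np.arange(255,305);m=(g[v,u]<45)&(L[v,u,2]>14);q=L[v,u][m]
    if len(q): print(v,'x%.0f ymid%.1f w%.1f z%.0f'%(np.median(q[:,0]),(q[:,1].min()+q[:,1].max())/2,np.ptp(q[:,1]),np.median(q[:,2])))
for a,b in ((222,245),(315,338)):
    q=L[85:115,a:b].reshape(-1,3);q=q[(q[:,2]>9)&(q[:,2]<22)];print('lug',len(q),q.mean(0).round(1),q.min(0).round(1),q.max(0).round(1))
q=L[55:140,235:325].reshape(-1,3);q=q[q[:,2]>25];print('bowl',q.min(0).round(1),q.max(0).round(1))
# group fit
P=np.load('wrist.npz')['P'].reshape(-1,3);r=np.hypot(P[:,0]-641,P[:,1]-156)
q=P[(r<75)&(P[:,2]>46)&(P[:,2]<53)];
q=q[np.hypot(q[:,0]-641,q[:,1]-156)>54]
c=np.linalg.lstsq(np.c_[2*q[:,:2],np.ones(len(q))],(q[:,:2]**2).sum(1),rcond=None)[0];print('group',c[:2],np.sqrt(c[2]+c[0]**2+c[1]**2),len(q))
k=P[(r<62)&(P[:,2]>56)];
for s in (1,-1):
    z=k[s*(k[:,1]-156)>0];print('catch',len(z),z.mean(0).round(1), z[:,2].max())
P=np.load('wrist.npz')['P'];I=np.load('wrist.npz')['im']
u,v=np.arange(310,340),np.arange(285,308);s=P[285:308,310:340];gg=I[285:308,310:340].max(2)
z=s[(gg<60)&(s[...,2]>3)];print('rib',len(z),z.mean(0),z.min(0),z.max(0))
```

```text
145 x50 ymid2.5 w12.3 z37
155 x41 ymid2.5 w12.3 z37
165 x32 ymid2.9 w13.2 z37
175 x24 ymid2.4 w18.1 z39
185 x15 ymid2.4 w24.8 z39
195 x6 ymid2.5 w25.0 z39
205 x-4 ymid2.5 w25.3 z39
215 x-13 ymid2.5 w25.6 z39
225 x-24 ymid2.6 w22.5 z36
235 x-34 ymid2.6 w22.9 z35
245 x-45 ymid2.7 w23.4 z33
255 x-56 ymid2.7 w23.9 z31
265 x-68 ymid1.7 w22.4 z29
275 x-81 ymid1.8 w18.7 z25
285 x-96 ymid1.8 w8.4 z20
lug 224 [ 90.7 -40.4  15.2] [ 84.  -47.6  13. ] [ 97.6 -33.1  17.4]
lug 217 [90.9 45.5 14.9] [84.1 38.5 12.4] [97.7 53.2 17. ]
bowl [ 55.  -31.3  31.7] [123.9  36.5  74.9]
group [640.69765772 155.81824412] 60.882497080664 1200
catch 366 [639.9 203.8  63.5] 70.65227569760316
catch 513 [641.4 103.   60.8] 71.19762741603842
rib 25 [560.81416491 156.53159621  10.94762143] [552.85803768 155.20614004   9.55263036] [569.26813631 157.65344984  12.918853  ]
```

Request:
send_rows([
  {"gripper": -1, "x": 0.1, "y": 0.25, "z": 3.5, "ax": 0, "ay": 0, "az": 0},
  {"gripper": -1, "x": 0, "y": 0, "z": 3.5, "ax": 0, "ay": 0, "az": 0},
  {"gripper": -1, "x": 0, "y": 0, "z": 3.5, "ax": 0, "ay": 0, "az": 0},
  {"gripper": -1, "x": 0, "y": 0, "z": 3.5, "ax": 0, "ay": 0, "az": 0},
  {"gripper": -1, "x": 0, "y": 0, "z": 2.7, "ax": 0, "ay": 0, "az": 0},
])

```text
clock: 3.57
position: [493.5, -224.8, 6.0]
ee_rot: [0.921, 0.39, -0.001, -0.001]
contact_force: [0.2, 0.2, -0.4]
gripper_width: 85.4
grasp_force: 0.0
```

Request:
send_rows([
  {"gripper": 1, "x": 0, "y": 0, "z": 0, "ax": 0, "ay": 0, "az": 0},
  {"gripper": 1, "x": 0, "y": 0, "z": 0, "ax": 0, "ay": 0, "az": 0},
  {"gripper": 1, "x": 0, "y": 0, "z": 0, "ax": 0, "ay": 0, "az": 0},
  {"gripper": 1, "x": 0, "y": 0, "z": 0, "ax": 0, "ay": 0, "az": 0},
  {"gripper": 1, "x": 0, "y": 0, "z": 0, "ax": 0, "ay": 0, "az": 0},
])

```text
clock: 3.98
position: [495.9, -225.2, 10.6]
ee_rot: [0.92, 0.391, 0.002, 0.001]
contact_force: [-2.5, -3.2, 12.9]
gripper_width: 26.0
grasp_force: 61.5
```

Request:
send_rows([
  {"gripper": 1, "x": 0, "y": 0, "z": 0, "ax": 0, "ay": 0, "az": 0},
  {"gripper": 1, "x": 0, "y": 0, "z": 0, "ax": 0, "ay": 0, "az": 0},
  {"gripper": 1, "x": 0, "y": 0, "z": 0, "ax": 0, "ay": 0, "az": 0},
])

```text
clock: 4.23
position: [496.1, -225.3, 10.6]
ee_rot: [0.92, 0.391, 0.002, 0.001]
contact_force: [-0.6, 1.5, 7.1]
gripper_width: 26.2
grasp_force: 60.1
```

Request:
send_rows([
  {"gripper": 1, "x": 0, "y": 0, "z": -1, "ax": 0, "ay": 0, "az": 0},
  {"gripper": 1, "x": 0, "y": 0, "z": -2.5, "ax": 0, "ay": 0, "az": 0},
  {"gripper": 1, "x": 0, "y": 0, "z": -3, "ax": 0, "ay": 0, "az": 0},
  {"gripper": 1, "x": 0, "y": 0, "z": -3, "ax": 0, "ay": 0, "az": 0},
  {"gripper": 1, "x": 0, "y": 0, "z": -1.5, "ax": 0, "ay": 0, "az": 0},
])

```text
clock: 4.65
position: [495.2, -225.2, 122.0]
ee_rot: [0.92, 0.391, 0.002, 0.001]
contact_force: [1.1, -0.1, -3.7]
gripper_width: 26.0
grasp_force: 60.1
```

Request:
send_rows([
  {"gripper": 1, "x": 1.4, "y": -0.8, "z": 0, "ax": 0, "ay": 0, "az": 0},
  {"gripper": 1, "x": 2.8, "y": -1.5, "z": 0, "ax": 0, "ay": 0, "az": 0},
  {"gripper": 1, "x": 3, "y": -1.6, "z": 0, "ax": 0, "ay": 0, "az": 0},
  {"gripper": 1, "x": 3, "y": -1.6, "z": 0, "ax": 0, "ay": 0, "az": 0},
  {"gripper": 1, "x": 3, "y": -1.6, "z": 0, "ax": 0, "ay": 0, "az": 0},
])

```text
clock: 5.07
position: [533.8, -79.4, 118.2]
ee_rot: [0.921, 0.39, -0.001, -0.001]
contact_force: [0.9, -0.1, -5.1]
gripper_width: 26.2
grasp_force: 59.9
```

Request:
send_rows([
  {"gripper": 1, "x": 3, "y": -1.6, "z": 0, "ax": 0, "ay": 0, "az": 0},
  {"gripper": 1, "x": 3, "y": -1.6, "z": 0, "ax": 0, "ay": 0, "az": 0},
  {"gripper": 1, "x": 3, "y": -1.6, "z": 0, "ax": 0, "ay": 0, "az": 0},
  {"gripper": 1, "x": 3, "y": -1.6, "z": 0, "ax": 0, "ay": 0, "az": 0},
  {"gripper": 1, "x": 2.4, "y": -1.3, "z": 0, "ax": 0, "ay": 0, "az": -2},
])

```text
clock: 5.48
position: [579.0, 78.5, 118.0]
ee_rot: [0.913, 0.407, -0.001, -0.0]
contact_force: [-0.0, -0.7, -4.6]
gripper_width: 25.9
grasp_force: 59.9
```

Request:
send_rows([
  {"gripper": 1, "x": 0, "y": 0, "z": 0, "ax": 0, "ay": 0, "az": 0},
  {"gripper": 1, "x": 0, "y": 0, "z": 0, "ax": 0, "ay": 0, "az": 0},
])

```text
clock: 5.65
position: [578.7, 77.7, 117.7]
ee_rot: [0.913, 0.408, -0.001, -0.0]
contact_force: [-0.8, -0.9, -4.9]
gripper_width: 26.1
grasp_force: 60.0
```

Run:
```python
from h import *
s=arm.read_state();print(s['clock'],s['position'],s['joints'].round(2),s['contact_force'],s['wrist_torque'])
A=R.from_quat(s['ee_rot']).as_matrix();print(A.round(3))
im,d,P=cloud('wrist');np.savez('w3',im=im,P=P);save(im,'w3.png')
L=(P-s['position'])@A;np.save('L3',L)
for v in range(60,140,8): print(v,[ '%d:%s'%(u,L[v,u].round(0)) for u in (222,234,280,326,338)])
im,d,P=cloud('side');save(cv2.resize(im[120:280,200:440],None,fx=3,fy=3,interpolation=2),'s3.png')
```

```text
5.65 [578.71983985  77.65526192 117.68368713] [ 0.41  0.42 -0.25 -0.   -0.91  2.  ] [-0.76091853 -0.94643159 -4.87002953] [-0.13862753  0.06920925 -0.04694202]
[[ 0.668  0.744 -0.002]
 [ 0.744 -0.668 -0.   ]
 [-0.002 -0.002 -1.   ]]
60 ['222:[ 90. -13. -60.]', '234:[ 90. -10. -59.]', '280:[ 90.   2. -58.]', '326:[ 90.  13. -60.]', '338:[ 90.  16. -61.]']
68 ['222:[ 88. -13. -62.]', '234:[ 88. -10. -61.]', '280:[ 88.   2. -57.]', '326:[ 88.  13. -60.]', '338:[ 88.  16. -62.]']
76 ['222:[ 86. -13. -61.]', '234:[ 86. -10. -59.]', '280:[ 86.   2. -58.]', '326:[ 85.  13. -61.]', '338:[ 86.  16. -61.]']
84 ['222:[ 84. -13. -58.]', '234:[ 83. -10. -60.]', '280:[ 84.   2. -56.]', '326:[ 84.  13. -59.]', '338:[ 84.  16. -60.]']
92 ['222:[ 82. -14. -58.]', '234:[ 82. -11. -56.]', '280:[ 82.   2. -52.]', '326:[ 82.  14. -55.]', '338:[ 82.  17. -58.]']
100 ['222:[ 80. -17. -38.]', '234:[ 80. -13. -38.]', '280:[ 80.   2. -40.]', '326:[ 80.  16. -40.]', '338:[ 81.  21. -36.]']
108 ['222:[ 78. -17. -37.]', '234:[ 78. -13. -38.]', '280:[ 77.   2. -40.]', '326:[ 78.  17. -37.]', '338:[ 78.  21. -36.]']
116 ['222:[ 75. -17. -39.]', '234:[ 75. -13. -39.]', '280:[ 75.   2. -40.]', '326:[ 75.  17. -37.]', '338:[ 75.  21. -37.]']
124 ['222:[ 73. -17. -37.]', '234:[ 72. -13. -37.]', '280:[ 72.   2. -39.]', '326:[ 72.  17. -36.]', '338:[ 72.  21. -34.]']
132 ['222:[ 70. -18. -35.]', '234:[ 70. -13. -37.]', '280:[ 70.   2. -37.]', '326:[ 70.  17. -35.]', '338:[ 70.  22. -30.]']
```

View pics/w3.png

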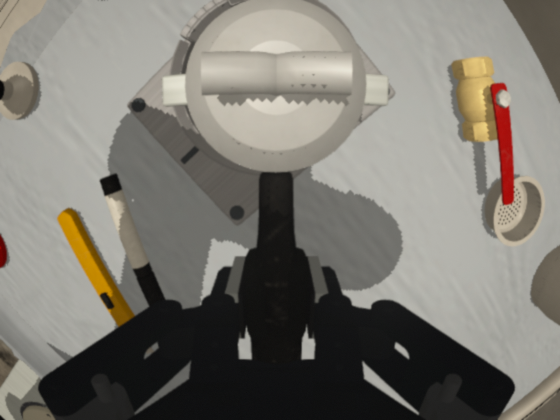

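View pics/s3.png

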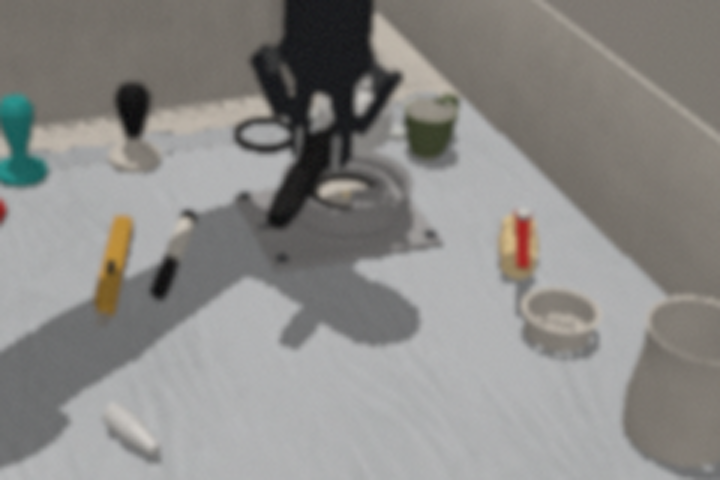

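The wrist picture shows the holder in the grip with its lugs at (175,90) and (376,90), over the head. The side crop shows it lifted above the plate with nothing disturbed.

Run:
```python
from h import *
f=np.load('w3.npz');L=np.load('L3.npy');im=f['im'];P=f['P']
C=[]
for a,b in ((160,190),(362,392)):
    q=L[68:112,a:b];g=im[68:112,a:b].min(2)
    z=q[...,2];med=np.median(q[15:30,8:20,2]);m=(abs(z-med)<5)&(g>100);p=q[m];print(m.sum(),med,p.mean(0).round(1),p.min(0).round(1),p.max(0).round(1));C.append((p.min(0)+p.max(0))/2)
    A=np.c_[p[:,:2],np.ones(len(p))];print(np.linalg.lstsq(A,p[:,2],rcond=None)[0].round(3))
print(C,(C[0]+C[1])/2)
# handle line
for v in range(180,250,15):
    u=np.arange(240,320);m=im[v,u].max(1)<45;q=L[v,u][m];q=q[q[:,2]<-10];print(v,q.mean(0).round(1))
```

```text
729 -4.4870649552003945 [ 87.6 -43.8  -4.4] [ 80.8 -50.1  -6.4] [ 94.8 -37.8  -2. ]
[-0.022 -0.025 -3.522]
691 -3.7194398476325956 [87.7 44.2 -3.7] [80.9 38.5 -5.7] [94.8 50.  -0.3]
[-0.026  0.029 -2.669]
[array([ 87.77987742, -43.93731797,  -4.23094431]), array([87.8429784 , 44.22767652, -2.99677518])] [87.81142791  0.14517928 -3.61385975]
180 [ 51.2   0.3 -25.3]
195 [ 45.6   0.3 -25.7]
210 [ 39.8   0.3 -26.1]
225 [ 34.    0.5 -26.5]
240 [ 27.9   0.5 -26.8]
```

Request:
send_rows([
  {"gripper": 1, "x": 0.6, "y": -0.3, "z": 0, "ax": 0, "ay": 0, "az": 0},
  {"gripper": 1, "x": 0.6, "y": -0.3, "z": 0, "ax": 0, "ay": 0, "az": 0},
  {"gripper": 1, "x": 0, "y": 0, "z": 0, "ax": 0, "ay": 0, "az": 0},
  {"gripper": 1, "x": 0, "y": 0, "z": 1.5, "ax": 0, "ay": 0, "az": 0},
  {"gripper": 1, "x": 0, "y": 0, "z": 1.5, "ax": 0, "ay": 0, "az": 0},
])

```text
clock: 6.17
position: [584.3, 89.5, 89.2]
ee_rot: [0.914, 0.407, 0.002, 0.0]
contact_force: [-0.4, -0.2, -4.9]
gripper_width: 25.9
grasp_force: 60.2
```

Request:
send_rows([
  {"gripper": 1, "x": 0, "y": 0, "z": 1, "ax": 0, "ay": 0, "az": 0},
  {"gripper": 1, "x": 0, "y": 0, "z": 0.6, "ax": 0, "ay": 0, "az": 0},
  {"gripper": 1, "x": 0, "y": 0, "z": 0.4, "ax": 0, "ay": 0, "az": 0},
  {"gripper": 1, "x": 0, "y": 0, "z": 0, "ax": 0, "ay": 0, "az": 0},
])

```text
clock: 6.5
position: [583.1, 89.0, 67.6]
ee_rot: [0.914, 0.407, -0.001, 0.0]
contact_force: [-0.2, -0.3, -4.3]
gripper_width: 25.8
grasp_force: 60.0
```

Request:
send_rows([
  {"gripper": 1, "x": 0, "y": 0, "z": 0.5, "ax": 0, "ay": 0, "az": 0},
  {"gripper": 1, "x": 0, "y": 0, "z": 0.5, "ax": 0, "ay": 0, "az": 0},
  {"gripper": 1, "x": 0, "y": 0, "z": 0.4, "ax": 0, "ay": 0, "az": 0},
  {"gripper": 1, "x": 0, "y": 0, "z": 0, "ax": 0, "ay": 0, "az": 0},
])

```text
clock: 6.83
position: [582.6, 89.1, 53.4]
ee_rot: [0.914, 0.407, -0.001, -0.0]
contact_force: [0.1, -1.2, -5.7]
gripper_width: 25.9
grasp_force: 60.0
```

Request:
send_rows([
  {"gripper": 1, "x": 0, "y": 0, "z": 0.3, "ax": 0, "ay": 0, "az": 0},
  {"gripper": 1, "x": 0, "y": 0, "z": 0.2, "ax": 0, "ay": 0, "az": 0},
  {"gripper": 1, "x": 0, "y": 0, "z": 0, "ax": 0, "ay": 0, "az": 0},
])

```text
clock: 7.08
position: [583.1, 89.2, 48.9]
ee_rot: [0.914, 0.407, -0.0, -0.0]
contact_force: [0.2, -0.3, -5.7]
gripper_width: 26.0
grasp_force: 60.0
```

Request:
send_rows([
  {"gripper": 1, "x": 0, "y": 0, "z": 0.1, "ax": 0, "ay": 0, "az": 0},
  {"gripper": 1, "x": 0, "y": 0, "z": 0, "ax": 0, "ay": 0, "az": 0},
])

```text
clock: 7.25
position: [583.3, 89.3, 48.3]
ee_rot: [0.914, 0.407, -0.0, 0.0]
contact_force: [-0.1, -0.2, -4.7]
gripper_width: 26.1
grasp_force: 60.0
```

Request:
send_rows([
  {"gripper": 1, "x": 0, "y": 0, "z": 0.1, "ax": 0, "ay": 0, "az": 0},
  {"gripper": 1, "x": 0, "y": 0, "z": 0, "ax": 0, "ay": 0, "az": 0},
])

```text
clock: 7.42
position: [583.5, 89.4, 47.4]
ee_rot: [0.914, 0.407, 0.0, 0.0]
contact_force: [-0.0, 0.1, -4.9]
gripper_width: 25.9
grasp_force: 60.1
```

Request:
send_rows([
  {"gripper": 1, "x": 0, "y": 0, "z": 0.1, "ax": 0, "ay": 0, "az": 0},
  {"gripper": 1, "x": 0, "y": 0, "z": 0, "ax": 0, "ay": 0, "az": 0},
])

```text
clock: 7.58
position: [583.6, 89.3, 47.1]
ee_rot: [0.913, 0.407, 0.0, 0.0]
contact_force: [-2.7, -0.6, 0.5]
gripper_width: 26.1
grasp_force: 60.8
```

Request:
send_rows([
  {"gripper": 1, "x": 0, "y": 0, "z": 0.05, "ax": 0, "ay": 0, "az": 0},
  {"gripper": 1, "x": 0, "y": 0, "z": 0, "ax": 0, "ay": 0, "az": 0},
])

```text
clock: 7.75
position: [583.6, 89.3, 46.9]
ee_rot: [0.913, 0.407, 0.001, 0.0]
contact_force: [-3.4, -1.0, 4.4]
gripper_width: 26.0
grasp_force: 61.2
```

Run:
```python
from h import *
s=arm.read_state();print(s['clock'],s['position'],s['contact_force'],s['wrist_torque'])
A=R.from_quat(s['ee_rot']).as_matrix()
im,d,P=cloud('wrist');np.savez('w4',im=im,P=P);save(im[:300],'w4.png')
L=(P-s['position'])@A
for a,b in ((160,190),(362,392)): print(np.median(P[80:100,a+8:b-8].reshape(-1,3),0))
# plate and rib
for u,v in ((275,30),(275,120)): print(P[v,u])
```

```text
7.75 [583.60814092  89.26984579  46.85961538] [-3.37031909 -0.99734429  4.35115751] [-0.11767271  0.65702649  0.05935729]
[nan nan nan]
[675.25504855 126.25495228  51.52638786]
[652.67174627 166.54470579  87.98331728]
[633.25269432 144.98904529  87.08078937]
```

View pics/w4.png

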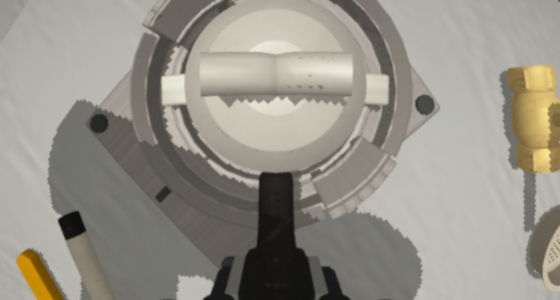

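The lugs sit in the gaps (left at (174,90), right at (377,90)) and the rim touches the gasket. Next I turn it clockwise about the axis.

Request:
send_rows([
  {"gripper": 1, "x": 0.02, "y": -0.61, "z": -0.05, "ax": 0, "ay": 0, "az": 4},
  {"gripper": 1, "x": 0.02, "y": -0.61, "z": 0, "ax": 0, "ay": 0, "az": 4},
  {"gripper": 1, "x": 0.02, "y": -0.61, "z": 0, "ax": 0, "ay": 0, "az": 4},
])

```text
clock: 8.05
position: [572.5, 103.3, 46.9]
ee_rot: [0.952, 0.307, 0.002, 0.0]
contact_force: [0.2, -1.8, -0.7]
gripper_width: 26.3
grasp_force: 60.6
```

Request:
send_rows([
  {"gripper": 1, "x": 0.02, "y": -0.61, "z": 0, "ax": 0, "ay": 0, "az": 4},
  {"gripper": 1, "x": 0.02, "y": -0.61, "z": 0, "ax": 0, "ay": 0, "az": 4},
  {"gripper": 1, "x": 0, "y": 0, "z": 0, "ax": 0, "ay": 0, "az": 0},
])

```text
clock: 8.3
position: [565.6, 114.2, 46.9]
ee_rot: [0.97, 0.242, 0.002, -0.0]
contact_force: [1.0, -0.5, 0.4]
gripper_width: 26.3
grasp_force: 60.7
```

Request:
send_rows([
  {"gripper": 1, "x": -0.02, "y": -0.63, "z": 0, "ax": 0, "ay": 0, "az": 4},
  {"gripper": 1, "x": -0.02, "y": -0.63, "z": 0, "ax": 0, "ay": 0, "az": 4},
  {"gripper": 1, "x": -0.02, "y": -0.63, "z": 0, "ax": 0, "ay": 0, "az": 4},
])

```text
clock: 8.55
position: [557.7, 130.4, 46.9]
ee_rot: [0.99, 0.138, 0.002, -0.0]
contact_force: [2.5, -1.7, 0.6]
gripper_width: 25.9
grasp_force: 60.8
```

Request:
send_rows([
  {"gripper": 1, "x": 0.02, "y": -0.61, "z": 0, "ax": 0, "ay": 0, "az": 4},
  {"gripper": 1, "x": 0.02, "y": -0.61, "z": 0, "ax": 0, "ay": 0, "az": 4},
  {"gripper": 1, "x": 0, "y": 0, "z": 0, "ax": 0, "ay": 0, "az": 0},
])

```text
clock: 8.8
position: [554.8, 142.8, 46.8]
ee_rot: [0.998, 0.07, 0.001, -0.0]
contact_force: [-0.4, -1.7, 1.1]
gripper_width: 26.2
grasp_force: 60.8
```

Request:
send_rows([
  {"gripper": 1, "x": 0.01, "y": -0.46, "z": 0, "ax": 0, "ay": 0, "az": 3},
  {"gripper": 1, "x": 0.01, "y": -0.31, "z": 0, "ax": 0, "ay": 0, "az": 2},
  {"gripper": 1, "x": 0, "y": 0, "z": 0, "ax": 0, "ay": 0, "az": 0},
])

```text
clock: 9.05
position: [554.0, 149.9, 46.8]
ee_rot: [1.0, 0.027, 0.001, -0.0]
contact_force: [0.5, -2.3, 2.4]
gripper_width: 26.4
grasp_force: 60.9
```

Run:
```python
from h import *
s=arm.read_state();print(s['clock'],s['position'],s['contact_force'],s['wrist_torque'],s['joints'].round(2))
q=s['ee_rot'];print(np.degrees(2*np.arctan2(q[1],q[0])))
```

```text
9.05 [554.01655123 149.86514008  46.82462178] [ 0.45453258 -2.26940568  2.35757126] [-0.48469062 -0.4381191  -0.11729068] [ 0.55  0.49 -0.34  0.   -0.73  1.08]
3.149579530309199
```

Request:
send_rows([
  {"gripper": 1, "x": 0, "y": -0.16, "z": 0, "ax": 0, "ay": 0, "az": 1},
  {"gripper": 1, "x": 0, "y": -0.16, "z": 0, "ax": 0, "ay": 0, "az": 1},
  {"gripper": 1, "x": 0, "y": 0, "z": 0, "ax": 0, "ay": 0, "az": 0},
])

```text
clock: 9.3
position: [553.4, 152.9, 46.7]
ee_rot: [1.0, 0.009, 0.0, -0.0]
contact_force: [0.7, -2.6, 2.6]
gripper_width: 26.0
grasp_force: 61.1
```

Request:
send_rows([
  {"gripper": 1, "x": 0, "y": -0.16, "z": 0, "ax": 0, "ay": 0, "az": 1},
  {"gripper": 1, "x": 0, "y": -0.16, "z": 0, "ax": 0, "ay": 0, "az": 1},
  {"gripper": 1, "x": 0, "y": 0, "z": 0, "ax": 0, "ay": 0, "az": 0},
])

```text
clock: 9.55
position: [552.1, 156.1, 46.7]
ee_rot: [1.0, -0.009, -0.001, 0.0]
contact_force: [-2.8, -2.5, 6.8]
gripper_width: 25.9
grasp_force: 61.6
```

Run:
```python
from h import *
s=arm.read_state();print(s['clock'],s['position'],s['contact_force'],s['wrist_torque'],s['joints'].round(2))
q=s['ee_rot'];print(np.degrees(2*np.arctan2(q[1],q[0])))
im,d,P=cloud('wrist');np.savez('w5',im=im,P=P);save(im[:300],'w5.png')
```

```text
9.55 [552.12029858 156.09121726  46.66199194] [-2.75267475 -2.49353662  6.79476426] [-0.69676226  0.28318865  0.09257119] [ 0.56  0.5  -0.34 -0.   -0.74  1.  ]
-0.9854616567218306
```

View pics/w5.png

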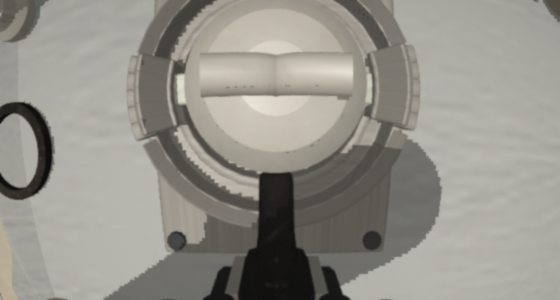

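The lugs have gone under both catches, at (180,90) and (370,90). The plate screws at (177,240) and (371,240) are level with the tool. I'll press on a little to feel for the stops.

Request:
send_rows([
  {"gripper": 1, "x": 0, "y": -0.16, "z": 0, "ax": 0, "ay": 0, "az": 1},
  {"gripper": 1, "x": 0, "y": 0, "z": 0, "ax": 0, "ay": 0, "az": 0},
])

```text
clock: 9.77
position: [551.7, 157.2, 46.6]
ee_rot: [1.0, -0.016, -0.001, 0.001]
contact_force: [-4.3, -3.6, 6.8]
gripper_width: 25.9
grasp_force: 61.8
```

Request:
send_rows([
  {"gripper": 1, "x": 0, "y": -0.16, "z": 0, "ax": 0, "ay": 0, "az": 1},
  {"gripper": 1, "x": 0, "y": 0, "z": 0, "ax": 0, "ay": 0, "az": 0},
])

```text
clock: 9.93
position: [551.4, 157.8, 46.2]
ee_rot: [1.0, -0.025, -0.002, 0.002]
contact_force: [-2.2, -5.5, 5.5]
gripper_width: 26.2
grasp_force: 63.0
```

Run:
```python
from h import *
s=arm.read_state();print(s['clock'],s['position'],s['contact_force'],s['wrist_torque'])
q=s['ee_rot'];A=R.from_quat(q).as_matrix();print(np.degrees(2*np.arctan2(q[1],q[0])))
im,d,P=cloud('wrist');np.savez('w6',im=im,P=P)
g=im.max(2);L=(P-s['position'])@A
# plate screws in world, bowl outline circle
for (a,b) in ((160,195),(355,390)):
    q=P[225:256,a:b];m=g[225:256,a:b]<75;print('screw',m.sum(),np.nanmean(q[m],0))
q=P.reshape(-1,3);w5=np.load('w5.npz')
# handle near the bowl
for nm,(I,Q) in {'w5':(w5['im'],w5['P']),'w6':(im,P)}.items():
    c=[]
    for v in (185,200,215,230):
        u=np.arange(245,310);m=I[v,u].max(1)<45;z=Q[v,u][m];z=z[z[:,2]>55];c.append(z.mean(0).round(1))
    c=np.array(c);print(nm,c[0],c[-1],np.degrees(np.arctan2(c[0,1]-c[-1,1],c[0,0]-c[-1,0])))
```

```text
9.9333 [551.43671776 157.8357219   46.24159762] [-2.19623661 -5.4654249   5.45974172] [-1.66666444  0.12213624  0.74312247]
-2.8157249739629155
screw 254 [556.00717969 217.2764518   12.76442344]
screw 299 [554.34424247  98.81934092  12.4471169 ]
w5 [602.5 156.   73. ] [585.2 156.3  74. ] -0.9934688562826222
w6 [601.9 157.   72.9] [584.5 157.6  73.3] -1.9749340108819609
```

Resistance (0.74 N m, and the wrist lagging the command) shows the stops are reached. I relieve the strain, let go and withdraw upward.

Request:
send_rows([
  {"gripper": 1, "x": 0, "y": 0.16, "z": 0, "ax": 0, "ay": 0, "az": -1},
  {"gripper": 1, "x": 0, "y": 0, "z": 0, "ax": 0, "ay": 0, "az": 0},
  {"gripper": 0.2, "x": 0, "y": 0, "z": 0, "ax": 0, "ay": 0, "az": 0},
  {"gripper": -0.2, "x": 0, "y": 0, "z": 0, "ax": 0, "ay": 0, "az": 0},
  {"gripper": -1, "x": 0, "y": 0, "z": 0, "ax": 0, "ay": 0, "az": 0},
])

```text
clock: 10.4
position: [552.6, 158.0, 45.8]
ee_rot: [1.0, -0.018, -0.0, -0.0]
contact_force: [-0.6, 0.2, -1.0]
gripper_width: 57.3
grasp_force: 0.0
```

Request:
send_rows([
  {"gripper": -1, "x": 0, "y": 0, "z": 0, "ax": 0, "ay": 0, "az": 0},
  {"gripper": -1, "x": 0, "y": 0, "z": 0, "ax": 0, "ay": 0, "az": 0},
  {"gripper": -1, "x": 0, "y": 0, "z": 0, "ax": 0, "ay": 0, "az": 0},
])

```text
clock: 10.65
position: [552.9, 157.9, 46.1]
ee_rot: [1.0, -0.017, -0.0, 0.0]
contact_force: [0.5, -0.7, 0.1]
gripper_width: 85.3
grasp_force: 0.0
```

Request:
send_rows([
  {"gripper": -1, "x": 0, "y": 0, "z": -1.5, "ax": 0, "ay": 0, "az": 0},
  {"gripper": -1, "x": 0, "y": 0, "z": -3, "ax": 0, "ay": 0, "az": 0},
  {"gripper": -1, "x": 0, "y": 0, "z": -3.5, "ax": 0, "ay": 0, "az": 0},
  {"gripper": -1, "x": 0, "y": 0, "z": -3.5, "ax": 0, "ay": 0, "az": 0},
  {"gripper": -1, "x": 0, "y": 0, "z": -2, "ax": 0, "ay": 0, "az": 0},
])

```text
clock: 11.07
position: [554.4, 158.3, 185.6]
ee_rot: [1.0, -0.017, 0.003, -0.001]
contact_force: [0.6, 0.7, -0.0]
gripper_width: 85.4
grasp_force: 0.0
```

Run:
```python
from h import *
s=arm.read_state();print(s['clock'],s['position'],s['contact_force'])
A=R.from_quat(s['ee_rot']).as_matrix()
im,d,P=cloud('wrist');save(im,'w7.png')
g=im.max(2);q=P.reshape(-1,3);m=(g.reshape(-1)<45)&(q[:,2]>50)&(q[:,2]<85)&(q[:,0]<600)&(q[:,0]>440)&(abs(q[:,1]-156)<30);p=q[m]
print(len(p))
for x in range(460,600,20):
    z=p[abs(p[:,0]-x)<5]
    if len(z): print(x,(z[:,1].min()+z[:,1].max())/2,np.ptp(z[:,1]),np.median(z[:,2]))
```

```text
11.0667 [554.41778417 158.31770865 185.58500952] [ 0.57294718  0.68697342 -0.0065092 ]
3647
460 159.46588282530047 19.170751472863827 54.42120585962971
480 159.98829411625047 24.36103914538407 61.82062530611711
500 159.4257783369426 25.446974767165443 67.07979704601212
520 158.8441310963767 24.44506856469164 71.3768360001761
540 158.63704060718058 25.633972406153248 75.78382855694406
560 158.47584337965714 25.93639725041237 77.13642411703444
580 158.05671994198843 15.899239680299274 77.30230264165786
```

View pics/w7.png

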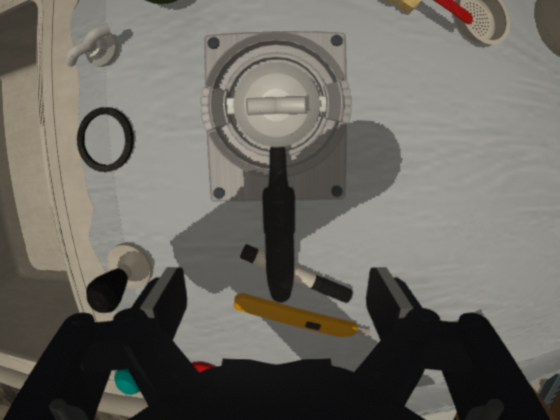

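The last picture shows the holder seated with its lugs under the catches at (230,105) and (325,105). The handle runs straight out over the rib line (280,150–300), the tamper is still standing at (130,265), and the gripper is clear.

```bash
python3 -c "
from bench import arm
print(arm.job_done())"
```

```text
the job is handed in; nothing more can be done
None
```

I handed the job in at about 11 s. The holder is seated and turned clockwise to the stops with its lugs under the catches. The handle points out over the index rib to within about 1°, it has been let go, and the tamper stands where it was.

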